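# Square a comb strip in its stacking block and show it to the inspection camera

### The arm

A 7-joint arm with a two-finger parallel gripper is mounted at the origin on the work surface. World frame = base frame: x ahead of the robot, y to its left, z up, the work surface at z = 0. Lengths are in mm, angles in rad, forces in N, time in s.
With the tool pointing down it reaches from about 425 to 875 mm from the base axis. Payload 8.4 kg.
Tool frame: the origin (TCP) lies between the finger pads, 19 mm behind the fingertips; this is the grasp point; z points along the fingers, y is the line along which they close (so a half turn about z gives the same grasp; the last joint's range is limited). The gripper opens to 87 mm and grips with 3 to 60 N. Pads are 19 mm wide; open, the fingers measure 117 mm over their backs; the gripper's body (75 mm by 190 mm) begins 51 mm behind the grasp point.
Start: joints at [-1.262, 0.333, 0.04, 1.465, -0.013, 1.343, -0.059], TCP at [257.782, 596.668, 241.246] pointing down, gripper open.
Joint ranges: [-2.58, 2.58], [-0.38, 2.09], [-1.3, 1.39], [0.25, 2.4], [-1.5, 4.64], [0.08, 2.09], [-2.65, 2.65]. Speed limits (rad/s): [2.22, 2.22, 2.79, 2.79, 3.14, 3.14, 3.14].

### API

Orientations are given as a unit quaternion [x, y, z, w].
In Python, from station import state, grab_frame, camera_params, finish_job, cut_out gives the robot as it stands.
- The arm moves only by the shell command python3 -m creep 'ROWS'. ROWS is JSON, one flat list of numbers, 5 for each row, row after row: the shift along the world's x, y, z normalised to -1 to 1, where 1 is 80 cm, then the turn about the world's z normalised to -1 to 1, where 1 is 180 degrees, then the opening, from -1 (shut) to 1 (fully open). A call has 1 to 20 rows; each row is the pose to reach, as a shift and turn from the pose commanded when the call began, turning the shorter way round; what a row does not reach only later rows make up. A row lasts 1/8 s, in which the tool goes at most 62.5 mm and 10.7 degrees, less where a joint would pass 70% of its speed; a pose out of reach is approached as far as the arm can. A call with a number of a shift or a turn outside -1 to 1 is refused whole. A call with a gripper value outside its range is refused whole. The fingers move at their own pace and stop on an object; the grip force is fixed at half the most. Time passes only in rows, so rows that repeat a pose let the fingers close. It gives the time, the measured TCP pose, the force, the opening and the grip force at its end, in the units of the state.
- state(): the state, without advancing time (a new reading comes with each control period).
- grab_frame(name): name is "scene" or "top" or "wrist"; returns the picture (384x512x3 uint8, red, green, blue); there is no depth.
- camera_params(name): a dict with "fx", "fy", "cx", "cy" (pixels), "pose" (4x4, takes a point from camera to world coordinates); the wrist camera has in their place "tool_from_camera" (4x4, takes a point from camera to tool coordinates, whose origin is the TCP and whose axes are the flange's). Camera axes: x right, y down, z forward; pixel columns grow to the right and rows downward; lengths in mm; the calibration is good to about 2 mm. A picture is of the moment at which its call begins: read the wrist's pose just before it. camera_params takes no time and is no camera call.
- finish_job(): hands the job in; it is judged then, once.
Trained networks look in the newest picture that a camera, given by its name, has taken for a name from the list of things; names that differ only in an ending like _2 or _b are one class to them, and where a whole thing is asked for, a point or a joint stands for the part that bears it (a point fixed in the world has none). Each returns a list of dicts, best first, with "score" (0 to 1); they miss things now and then, are a little off and sometimes report something else, mostly with a low value. They report only what shows in the picture. A call takes as long as a camera call. They do not tell look-alikes from the thing itself.
- cut_out(target, camera): "mask" (384x512 bool, what is visible of it) and "bbox" ([left, top, right, bottom] in pixels, round what is visible of it).
The state is a dict: "time": time; "joints": joint angles; "qvel": joint speeds; "joint_efforts": joint torques, N m; "tcp_pos": TCP position; "ee_rot": TCP orientation; "wrist_force": force on the tool from outside, world axes, zero at the start; "wrist_torque": the same for the moment, N m; "width": opening from 0.0 (shut) to 1.0 (fully open); "grasp_force": force on a finger pad.
Only numpy, scipy, OpenCV 4.12 (cv2) and the standard library are available. Lean on these libraries where they do the work, as an engineer would, in place of code of your own. Each camera call takes 0.05 s, during which the arm holds its last target. There are 200 camera calls.

### The job

The loose comb strip lies askew on the ledge of the aluminium stacking block: with the block standing on the bench, push the strip home so that it lies flush against both the block's upright wall and its end pin. Then pick the block up by the wall and hold it in the air in front of the inspection camera, level, with the middle of the strip's slotted edge on the lens axis, squarely facing the lens and 12 cm from the glass, so that the slots are in focus. Finish while still holding it there, steady, with the strip still home; do not touch the camera, and leave the other things on the bench alone.

Things in the scene. Friction and masses are not known exactly. Their poses are not given: they have to be found in the camera images.
- block: Loose aluminium stacking block, 0.55 kg; slides if pushed with over a few N. Origin: centre of underside. Base 150 (x) x 74 (y) x 12 mm. Wall along x, 150 mm long, y = +9 to +21 mm, up to z = 58 mm. Ledge for the strip: y = -37 to +9 mm at z = 12 mm, -x end open. Steel end pin, 8 mm wide, at x = +64, y = -4 mm, up to z = 26 mm. Front: -y. Strip home: its origin at block (0, -4, 12) mm, axes agree.
- wall_top (a point): Middle of the top edge of the block's wall (block x = 0, y = +15, z = 58 mm): where to grip it from above, across its 12 mm thickness. Axes as the block's. Two gussets 8 mm thick brace the wall's back at x = -62 and +62 mm, up to z = 42 mm; a small thumbscrew sticks out of its -x end.
- strip: Comb strip, loose on the ledge, blackened steel, 120 (x) x 26 (y) x 8 mm (z), 0.12 kg. Origin: centre of its underside. Its front (-y) edge has a row of twenty teeth; the plain +y edge belongs against the wall, the +x end against the pin. It starts 14 to 22 mm from home in y and 8 to 13 mm in x, turned by up to 0.14 rad.
- slotted_edge (a point): Middle of the strip's slotted front edge (strip x = 0, y = -13, z = 4 mm): the point to bring to the focus. Axes as the strip's.
- camera_stand: Inspection camera's stand, fixed: grey foot 130 x 160 x 16 mm, steel column 22 mm in diameter, 306 mm high. Origin under the column. The camera looks level along its +y. The head clamped on the column (its height differs each time): white box 50 x 66 x 50 mm, then a lens with a black ring light 60 mm in diameter, its front 156 mm ahead of the column.
- lens (a point): Centre of the lens's front glass, 150 to 210 mm above the bench. Axes: y along the line of sight, away from the camera, z up, x across.
- focus (a point): The in-focus point in the air, on the lens axis 120 mm ahead of the glass, at the lens's height. Axes as the lens's. When presented right, the block's x, y and z axes are parallel to these, the block's wall being on the far side of the strip from the lens.
- collar_a: Bystander: upright brass collar with a thumbscrew, 24 mm in diameter, 30 mm high. Origin: centre of its underside.
- collar_b: Bystander: a second such brass collar, 24 mm in diameter, 30 mm high. Origin: centre of its underside.
- disc: Bystander: flat black disc with a brass grid, 72 mm in diameter, 7 mm thick. Origin: centre of its underside.
- screwdriver: Bystander: screwdriver 170 mm long lying along its x. Origin under its middle.
Things that resemble listed ones, but are neither listed nor needed, are in the scene too. There is more than one size of the strip; the job needs the smallest. Several things look just like the block: the one meant starts nearest to the robot's base.

How it is judged (in metres and radians):
On the way, in this order (a step that is already met when the one before it is completed fails the run):
1. the strip lies flush against the wall and the end pin, the block standing on the bench (y of strip in the frame of block between -0.0065 and -0.0015 m and x of strip in the frame of block between -0.0025 and 0.0025 m and z of strip in the frame of block between 0.009 and 0.015 m and angle between the x axis of strip and the x axis of block, either way round below 0.025 rad and height (world z) of block below 0.006 m and angle between block's own z axis and vertical below 0.05 rad and linear speed of strip below 0.02 m/s), for 0.2 s.
2. the block is lifted off the bench in the fingers, with the strip on it (height (world z) of block above 0.06 m and contact force between block and the fingers above 2 N and horizontal distance between strip and block below 0.02 m), for 0.2 s.
At the end, for the whole second after the job is handed in: Block held still in the air in the fingers by its wall (TCP 25 mm or more above its underside); strip home within 2.5 mm and 1.4 degrees; middle of the slotted edge within 10 mm of the focus along each axis; block level and square to the lens within 4.5 degrees, front to the lens (y of strip in the frame of block between -0.0065 and -0.0015 m and x of strip in the frame of block between -0.0025 and 0.0025 m and z of strip in the frame of block between 0.009 and 0.015 m and angle between the x axis of strip and the x axis of block, either way round below 0.025 rad and x of slotted_edge in the frame of focus between -0.01 and 0.01 m and y of slotted_edge in the frame of focus between -0.01 and 0.01 m and z of slotted_edge in the frame of focus between -0.01 and 0.01 m and angle between block's own z axis and vertical below 0.08 rad and angle between the x axis of block and the x axis of focus, either way round below 0.08 rad and y of block in the frame of focus above 0 m and height (world z) of block above 0.09 m and contact force between block and the fingers above 2 N and contact force between strip and the fingers below 0.5 N and contact force between block and camera_stand below 0.3 N and z of the grasp point in the frame of block above 0.025 m and linear speed of block below 0.02 m/s and angular speed of block below 0.15 rad/s); the arm keeps its last pose, push and grip.
It fails at once if the camera or its stand is touched (contact force between camera_stand and the arm above 1 N or contact force between camera_stand and the fingers above 1 N or contact force between camera_stand and block above 1 N).
It fails at once if one of the other things on the bench is disturbed (distance of any of collar_a, collar_b, disc, screwdriver from where it was at the start of the episode above 0.015 m).
It also fails if it takes over 72 s, if anything falls off the work surface, if the arm or the gripper's body presses on something with over 40 N, if the wrist force passes 120 N, or if a joint passes its speed limit or range.

## Working session

There is one attempt and no reset: what is moved stays moved. The work goes in short steps, Python scripts to look and compute and a shell command to move; the robot and the scene stay as the last step left them, time stands still between calls to the robot, and variables do not carry over. Pictures are saved under pics/ and viewed, at most 10 in all, crops included, and the job is handed in when it is done.

```bash
ls; mkdir -p pics; python3 - <<'E'
from station import *
import cv2,numpy as np
np.set_printoptions(precision=3,suppress=True)
s=state();print(s['time'],s['tcp_pos'],s['ee_rot'],s['width'])
for n in ['scene','top']:
    im=grab_frame(n);cv2.imwrite(f'pics/{n}0.png',cv2.cvtColor(im,cv2.COLOR_RGB2BGR))
    p=camera_params(n);print(n,p['fx'],p['fy'],p['cx'],p['cy']);print(np.array(p['pose']))
    for t in ['block','strip','camera_stand','collar_a','disc','screwdriver']:
        for d in cut_out(t,n): print(t,round(d['score'],2),d['bbox'],d['mask'].sum())
print(camera_params('wrist'))
E
```

```text
pics
0.0 [257.625 596.298 240.375] [ 0.203  0.979 -0.001 -0.   ] 1.0015001204227443
scene 446.34507872116023 446.34507872116023 256.3159385338382 191.01821071861556
[[  -0.019    0.724   -0.689 1428.381]
 [   1.       0.011   -0.015  -14.143]
 [  -0.003   -0.69    -0.724  966.804]
 [   0.       0.       0.       1.   ]]
block 0.69 [401.2, 198.1, 452.4, 255.0] 1474
block 0.6 [281.2, 165.5, 308.1, 220.9] 833
strip 0.97 [227.6, 157.2, 253.6, 194.4] 442
strip 0.79 [339.6, 183.0, 365.1, 227.2] 530
strip 0.6 [279.7, 178.2, 295.4, 206.4] 297
camera_stand 0.57 [74.8, 113.9, 150.0, 218.1] 3815
collar_a 0.54 [278.8, 178.1, 296.3, 209.7] 306
collar_a 0.43 [361.1, 261.3, 379.4, 276.4] 135
disc 0.96 [250.6, 241.7, 275.9, 270.2] 518
screwdriver 0.64 [384.3, 157.5, 395.7, 193.5] 174
top 351.52182323760434 351.52182323760434 255.99343673867213 192.88707197393816
[[   0.051   -0.978    0.204  384.43 ]
 [  -0.999   -0.05     0.009  -27.588]
 [   0.001   -0.205   -0.979 1178.227]
 [   0.       0.       0.       1.   ]]
block 0.89 [212.8, 194.0, 242.5, 243.7] 731
block 0.85 [115.1, 152.9, 136.3, 200.9] 1009
strip 0.75 [257.6, 224.3, 282.5, 274.0] 448
strip 0.49 [223.8, 199.2, 239.9, 239.2] 266
collar_a 0.44 [302.0, 169.6, 313.9, 180.2] 63
disc 0.7 [246.7, 146.9, 265.6, 167.3] 327
disc 0.28 [359.3, 192.7, 427.4, 223.2] 1192
screwdriver 0.64 [126.5, 239.8, 135.6, 265.1] 179
{'fx': 277.22584778054875, 'fy': 277.22584778054875, 'cx': 252.30667756633179, 'cy': 192.915501606687, 'tool_from_camera': array([[   0.   ,   -0.957,   -0.292,   81.658],
       [   1.   ,    0.   ,   -0.001,   -0.427],
       [   0.001,   -0.292,    0.957, -144.084],
       [   0.   ,    0.   ,    0.   ,    1.   ]])}
```

```bash
python3 - <<'E'
import cv2,numpy as np
a=cv2.imread('pics/scene0.png')[80:300];b=cv2.imread('pics/top0.png')[110:300]
a=cv2.resize(a,None,fx=1.5625,fy=1.5625*0.87,interpolation=2);b=cv2.resize(b,None,fx=1.5625,fy=1.5625,interpolation=2)
c=np.vstack([a,b]);print(a.shape,c.shape);cv2.imwrite('pics/both.png',c[:600])
E
```

```text
(299, 800, 3) (596, 800, 3)
```

View pics/both.png

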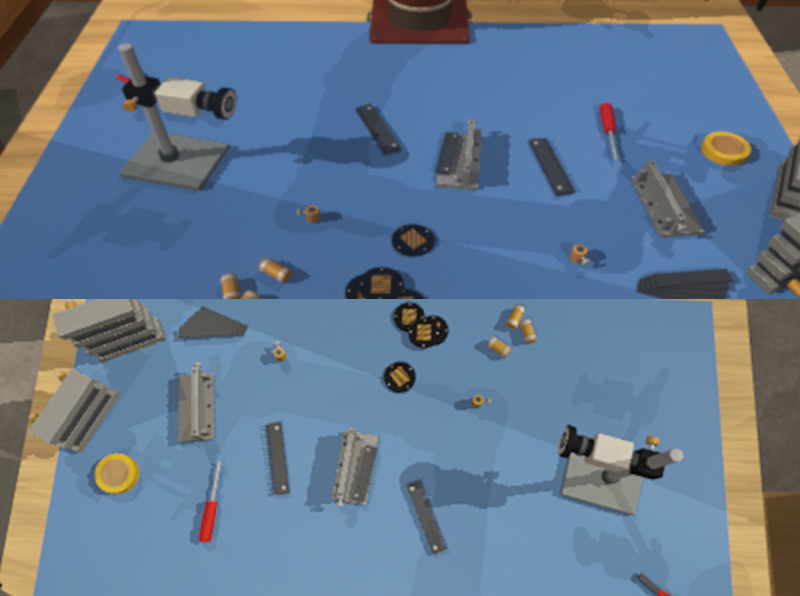

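The blocks are A at top-view px (227,218), B at (125,177), and a stack at far left. A carries a strip and lies nearest the robot base (bottom of the top view), so A looks right. I'll confirm this in a wrist close-up after computing positions.

```bash
cat > h.py <<'E'
import numpy as np,cv2
from scipy.spatial.transform import Rotation as R
from station import *
np.set_printoptions(precision=2,suppress=True)
def cam(n,s=None):
    p=camera_params(n);K=np.array([[p['fx'],0,p['cx']],[0,p['fy'],p['cy']],[0,0,1]])
    if n=='wrist':
        T=np.eye(4);T[:3,:3]=R.from_quat(s['ee_rot']).as_matrix();T[:3,3]=s['tcp_pos'];return K,T@p['tool_from_camera']
    return K,np.array(p['pose'])
def at_z(C,uv,z):
    K,T=C;uv=np.atleast_2d(uv).astype(float);d=(T[:3,:3]@np.linalg.inv(K)@np.c_[uv,np.ones(len(uv))].T).T
    return T[:3,3]+d*((z-T[2,3])/d[:,2])[:,None]
def proj(C,P):
    K,T=C;q=(np.atleast_2d(P)-T[:3,3])@T[:3,:3];q=q@K.T;return q[:,:2]/q[:,2:]
def tri(cs,uvs):
    A=[];b=[]
    for (K,T),uv in zip(cs,uvs):
        d=T[:3,:3]@np.linalg.inv(K)@np.r_[uv,1];d/=np.linalg.norm(d);M=np.eye(3)-np.outer(d,d);A.append(M);b.append(M@T[:3,3])
    x=np.linalg.lstsq(np.vstack(A),np.hstack(b),rcond=None)[0]
    return x,[np.linalg.norm(M@x-bb) for M,bb in zip(A,b)]
E
python3 - <<'E'
from h import *
c=cam('top');s=cam('scene')
print('A,B',at_z(c,[[227,218],[125,177]],20))
print('A wall top ends', at_z(c,[[230,244.5-50+0],[218,242]],58))
# lens: top both.png (566,443)->, scene (231,103)
f=1.5625
print('lens',tri([c,s],[[569/f,110+(443-299)/f],[229/f,80+103/f/.87]]))
print('foot top', at_z(c,[[(x)/f,110+(y-299)/f] for x,y in [(560,495),(634,512),(655,470),(570,455)]],16))
print('foot scene',at_z(s,[[x/f,80+y/f/.87] for x,y in [(122,173),(203,186),(228,146),(148,133)]],16))
E
```

```text
A,B [[536.4   74.84  20.  ]
 [658.55 430.28  20.  ]]
A wall top ends [[608.67  66.95  58.  ]
 [453.71  94.72  58.  ]]
lens (array([ 576.86, -319.84,  200.6 ]), [np.float64(5.198262292749121), np.float64(5.198262292748864)])
foot top [[ 501.33 -361.17   16.  ]
 [ 473.68 -515.86   16.  ]
 [ 564.8  -563.75   16.  ]
 [ 587.91 -383.3    16.  ]]
foot scene [[ 594.76 -540.61   16.  ]
 [ 627.98 -385.15   16.  ]
 [ 513.29 -362.09   16.  ]
 [ 475.43 -525.13   16.  ]]
```

```bash
python3 -m creep '[0.35,-0.65,0,0.074,1, 0.35,-0.65,0,0.074,1, 0.35,-0.65,0,0.074,1, 0.35,-0.65,0,0.074,1, 0.35,-0.65,0,0.074,1, 0.35,-0.65,0,0.074,1, 0.35,-0.65,0,0.074,1, 0.35,-0.65,0,0.074,1, 0.35,-0.65,0,0.074,1, 0.35,-0.65,0,0.074,1, 0.35,-0.65,0,0.074,1, 0.35,-0.65,0,0.074,1, 0.35,-0.65,0,0.074,1, 0.35,-0.65,-0.11,0.074,1, 0.35,-0.65,-0.11,0.074,1, 0.35,-0.65,-0.11,0.074,1, 0.35,-0.65,-0.11,0.074,1]'
python3 - <<'E'
from h import *
s=state();im=grab_frame('wrist');C=cam('wrist',s);np.savez('w1.npz',im=im,K=C[0],T=C[1])
print(s['time'],s['tcp_pos'],s['ee_rot'])
ds={t:cut_out(t,'wrist') for t in ['block','strip']}
for t in ds:
    for d in ds[t]: print(t,d['score'],d['bbox'])
g=cv2.cvtColor(im,cv2.COLOR_RGB2BGR);b=ds['block'][0]['bbox'];x0=max(0,int((b[0]+b[2])/2)-120);y0=max(0,min(int((b[1]+b[3])/2)-95,384-195))
print(x0,y0);cv2.imwrite('pics/w1.png',cv2.resize(g[y0:y0+195,x0:x0+260],None,fx=3,fy=3,interpolation=2))
E
```

```text
time: 2.82
tcp_pos: [538.4, 77.3, 154.6]
ee_rot: [0.087, 0.996, 0.0, 0.001]
wrist_force: [-0.1, -0.6, 0.5]
width: 1.0
grasp_force: 0.0
2.825 [538.43  77.34 154.63] [0.09 1.   0.   0.  ]
block 0.77 [208.5, 98.3, 289.3, 258.4]
block 0.54 [210.8, 120.6, 239.7, 235.9]
strip 0.77 [11.1, 39.6, 145.5, 193.2]
strip 0.61 [214.2, 122.7, 241.5, 235.8]
strip 0.6 [375.6, 96.6, 438.3, 239.7]
strip 0.16 [208.8, 98.9, 287.3, 258.9]
128 83
```

View pics/w1.png

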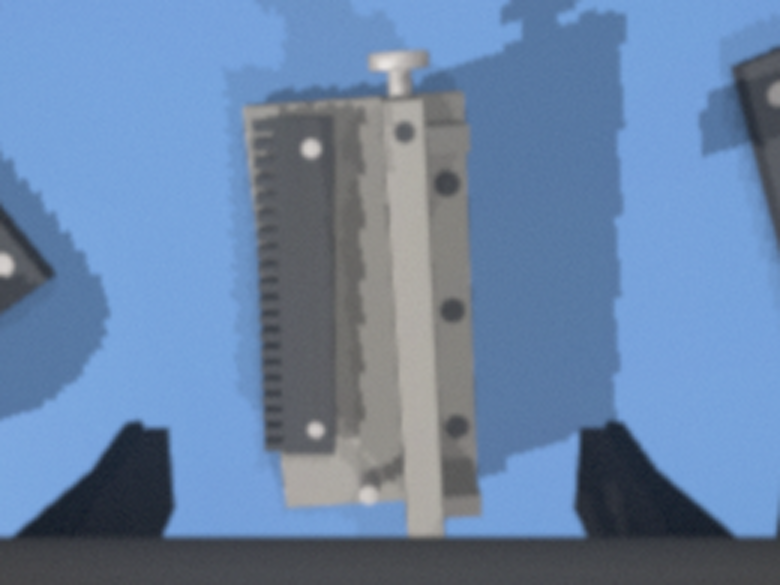

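The wrist view confirms block A. The thumbscrew is at the base-side end (400,60 in the crop), the pin at (370,495), the smallest strip is on the ledge (250–335, 115–455), and the wall is to its right. Next I'll fit the poses.

```bash
cat >> h.py <<'E'
from scipy.optimize import least_squares
def fit(C,uv,P,x0,z=0):
    """planar pose x,y,yaw of an upright body"""
    P=np.array(P,float)
    W=lambda p:np.c_[P[:,:2]@np.array([[np.cos(p[2]),np.sin(p[2])],[-np.sin(p[2]),np.cos(p[2])]])+p[:2],P[:,2]+z]
    r=least_squares(lambda p:(proj(C,W(p))-uv).ravel(),x0,x_scale=[10,10,.1],loss='soft_l1')
    return r.x,(proj(C,W(r.x))-uv)
def rel(b,s):
    c,q=np.cos(b[2]),np.sin(b[2]);d=s[:2]-b[:2];return np.r_[c*d[0]+q*d[1],-q*d[0]+c*d[1],s[2]-b[2]]
def tow(b,p):
    c,q=np.cos(b[2]),np.sin(b[2]);return np.r_[b[0]+c*p[0]-q*p[1],b[1]+q*p[0]+c*p[1]]
E
python3 - <<'E'
from h import *
w=np.load('w1.npz');C=(w['K'],w['T'])
px=lambda a:np.array(a,float)/3+[128,83]
b,e=fit(C,px([(246,107),(285,507),(463,93),(480,515),(387,100),(425,97)]),[(-75,-37,12),(75,-37,12),(-75,37,12),(75,37,12),(-75,9,58),(-75,21,58)],[540,75,-.17]);print(b,'\n',e)
s,e=fit(C,px([(335,115),(333,455),(250,117),(268,452)]),[(-60,13,8),(60,13,8),(-60,-13,8),(60,-13,8)],[540,75,-.17],12);print(s,'\n',e)
print('rel',rel(b,s))
S=state();print('tool y ang',R.from_quat(S['ee_rot']).as_matrix()[:2,:2])
E
```

```text
[538.77  75.86  -0.11] 
 [[-0.53 -0.26]
 [ 0.38  0.29]
 [ 1.22 -0.38]
 [-0.65 -5.94]
 [-0.95  0.52]
 [ 0.7   0.6 ]]
[524.83  52.79  -0.18] 
 [[-0.83  0.43]
 [ 0.98 -0.53]
 [ 0.82 -0.34]
 [-0.96  0.4 ]]
rel [-11.27 -24.49  -0.07]
tool y ang [[-0.98  0.17]
 [ 0.17  0.98]]
```

```bash
python3 - <<'E'
from h import *
b=np.array([538.77,75.86,-.11])
for n,p in dict(sq=(-8,-2)).items():
    t=tow(b,p);print(n,t,(t-[537.8,76.7])/800,(35-153.2)/800)
E
```

```text
sq [530.6   74.75] [-0.01 -0.  ] -0.14775
```

```bash
python3 -m creep '[-0.009,-0.0025,-0.07,0.0195,1, -0.009,-0.0025,-0.12,0.0195,1, -0.009,-0.0025,-0.148,0.0195,1, -0.009,-0.0025,-0.148,0.0195,1, -0.009,-0.0025,-0.148,0.0195,0.7, -0.009,-0.0025,-0.148,0.0195,0.5, -0.009,-0.0025,-0.148,0.0195,0.4, -0.009,-0.0025,-0.148,0.0195,0.3, -0.009,-0.0025,-0.148,0.0195,0.2, -0.009,-0.0025,-0.148,0.0195,0.1, -0.009,-0.0025,-0.148,0.0195,0, -0.009,-0.0025,-0.148,0.0195,-0.1, -0.009,-0.0025,-0.148,0.0195,-0.2, -0.009,-0.0025,-0.148,0.0195,-0.2, -0.009,-0.0025,-0.148,0.0195,-0.2]'
```

```text
time: 4.85
tcp_pos: [530.7, 75.1, 35.0]
ee_rot: [0.057, 0.998, 0.0, 0.0]
wrist_force: [-1.1, 4.1, 0.7]
width: 0.434
grasp_force: 30.0
```

```bash
python3 -m creep '[0,0,0,0,-0.05, 0,0,0,0,0.2, 0,0,0,0,0.5, 0,0,0,0,1, 0,0,0,0,1, -0.03,0,0.06,0,1, -0.05,0,0.13,0,1, -0.05,0,0.148,0,1, -0.05,0,0.148,0,1, -0.05,0,0.148,0,1]'
python3 - <<'E'
from h import *
s=state();im=grab_frame('wrist');C=cam('wrist',s);np.savez('w2.npz',im=im,K=C[0],T=C[1])
print(s['time'],s['tcp_pos'],s['ee_rot'])
g=cv2.cvtColor(im,cv2.COLOR_RGB2BGR);x0,y0=128,100
cv2.imwrite('pics/w2.png',cv2.resize(g[y0:y0+195,x0:x0+260],None,fx=3,fy=3,interpolation=2))
E
```

```text
time: 6.1
tcp_pos: [490.0, 74.5, 151.8]
ee_rot: [0.057, 0.998, -0.001, -0.001]
wrist_force: [0.5, 0.1, -0.5]
width: 0.998
grasp_force: 0.0
6.1 [489.96  74.49 151.76] [ 0.06  1.   -0.   -0.  ]
```

View pics/w2.png

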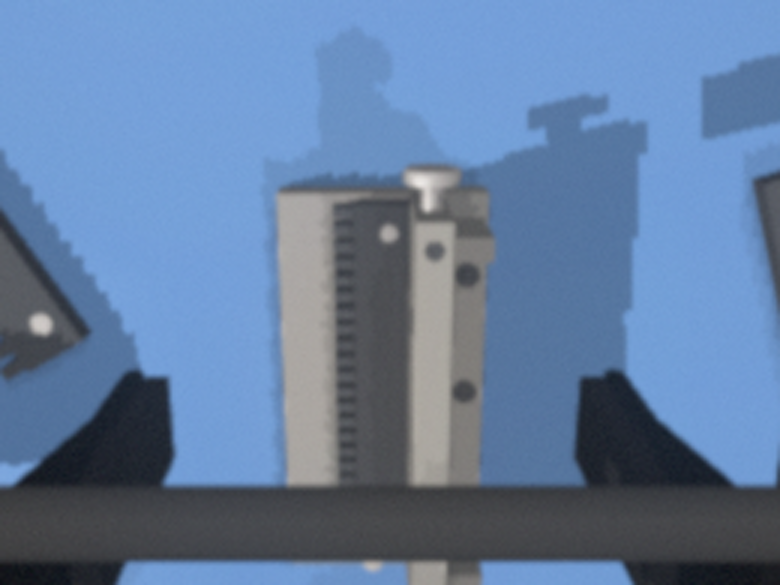

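The strip now lies along the wall (337–410 in the crop), with its -x end at row ~203. Next is the push along +x.

```bash
python3 - <<'E'
from h import *
w=np.load('w2.npz');C=(w['K'],w['T'])
px=lambda a:np.array(a,float)/3+[128,100]
P=at_z(C,px([(278,190),(487,190),(288,485),(480,485)]),12);print(P)
Q=at_z(C,px([(337,205),(408,201),(337,475),(408,475)]),20);print(Q)
W=at_z(C,px([(413,221),(456,221),(410,480),(448,480)]),58);print(W)
for a in (P,Q,W):print('yaw',[np.arctan2(*(a[i+2]-a[i])[1::-1]) for i in (0,1)])
c=R.from_quat([.057,.998,0,0]).as_matrix()[:2,:2];print('tool',c, (P[0]+P[1])[:2]/2)
E
```

```text
[[458.84  44.64  12.  ]
 [467.03 116.41  12.  ]
 [573.29  31.6   12.  ]
 [581.63 105.18  12.  ]]
[[464.77  64.79  20.  ]
 [466.12  88.75  20.  ]
 [566.55  51.86  20.  ]
 [569.53  78.2   20.  ]]
[[464.35  88.93  58.  ]
 [465.77 101.43  58.  ]
 [549.31  79.43  58.  ]
 [550.7   91.61  58.  ]]
yaw [np.float64(-0.1134902283313235), np.float64(-0.09762783347547757)]
yaw [np.float64(-0.1264304668467468), np.float64(-0.10169892899961283)]
yaw [np.float64(-0.11127525231977882), np.float64(-0.11516128225387934)]
tool [[-0.99  0.11]
 [ 0.11  0.99]] [462.93  80.52]
```

```bash
python3 - <<'E'
from h import *
b=np.array([537.7,72,-.112])
for p in [(-97,-11),(-82,-11),(-76,-11),(-69,-11),(-67,-11)]:
    t=tow(b,p);print(p,t,((t-[490.6,74.7])/800).round(4))
E
```

```text
(-97, -11) [440.08  71.91] [-0.06 -0.  ]
(-82, -11) [454.98  70.23] [-0.04 -0.01]
(-76, -11) [460.95  69.56] [-0.04 -0.01]
(-69, -11) [467.9   68.78] [-0.03 -0.01]
(-67, -11) [469.89  68.56] [-0.03 -0.01]
```

```bash
python3 -m creep '[-0.0632,-0.0035,0,0,0, -0.0632,-0.0035,0,0,-1, -0.0632,-0.0035,0,0,-1, -0.0632,-0.0035,0,0,-1, -0.0632,-0.0035,-0.07,0,-1, -0.0632,-0.0035,-0.12,0,-1, -0.0632,-0.0035,-0.148,0,-1, -0.0632,-0.0035,-0.148,0,-1, -0.054,-0.0045,-0.148,0,-1, -0.0445,-0.0056,-0.148,0,-1, -0.041,-0.006,-0.148,0,-1, -0.037,-0.0064,-0.148,0,-1, -0.034,-0.0068,-0.148,0,-1, -0.031,-0.0071,-0.148,0,-1, -0.03,-0.0073,-0.148,0,-1, -0.0284,-0.0074,-0.148,0,-1]'
```

```text
time: 8.15
tcp_pos: [467.6, 68.7, 34.8]
ee_rot: [0.057, 0.998, -0.0, -0.0]
wrist_force: [-3.7, 0.2, 1.4]
width: 0.007
grasp_force: 1.8
```

```bash
python3 -m creep '[0.001,-0.0001,0,0,-1, 0.002,-0.0002,0,0,-1, 0.002,-0.0002,0,0,-1]'; python3 -m creep '[0.001,-0.0001,0,0,-1, 0.002,-0.0002,0,0,-1, 0.002,-0.0002,0,0,-1]'
```

```text
time: 8.52
tcp_pos: [468.5, 68.6, 34.6]
ee_rot: [0.057, 0.998, -0.0, -0.001]
wrist_force: [-4.8, 0.2, 4.6]
width: 0.005
grasp_force: 2.6
time: 8.9
tcp_pos: [470.1, 68.4, 34.6]
ee_rot: [0.057, 0.998, -0.0, -0.001]
wrist_force: [-5.1, -0.1, 4.5]
width: 0.007
grasp_force: 2.6
```

```bash
python3 -m creep '[-0.012,0.001,0,0,-1, -0.012,0.001,0.06,0,-1, -0.012,0.001,0.12,0,0, 0,0.001,0.16,0,1, 0.06,0.002,0.16,0,1, 0.105,0.002,0.16,0,1, 0.105,0.002,0.16,0,1, 0.105,0.002,0.16,0,1, 0.105,0.002,0.16,0,1]'
python3 - <<'E'
from h import *
s=state();im=grab_frame('wrist');C=cam('wrist',s);np.savez('w3.npz',im=im,K=C[0],T=C[1])
print(s['time'],s['tcp_pos'],s['ee_rot'])
g=cv2.cvtColor(im,cv2.COLOR_RGB2BGR);x0,y0=170,75
cv2.imwrite('pics/w3.png',cv2.resize(g[y0:y0+195,x0:x0+160],None,fx=3,fy=3,interpolation=2))
E
```

```text
time: 10.02
tcp_pos: [554.2, 70.1, 162.9]
ee_rot: [0.057, 0.998, 0.0, -0.0]
wrist_force: [-1.1, -0.8, -0.1]
width: 0.714
grasp_force: 0.0
10.025 [554.16  70.09 162.88] [ 0.06  1.    0.   -0.  ]
```

View pics/w3.png

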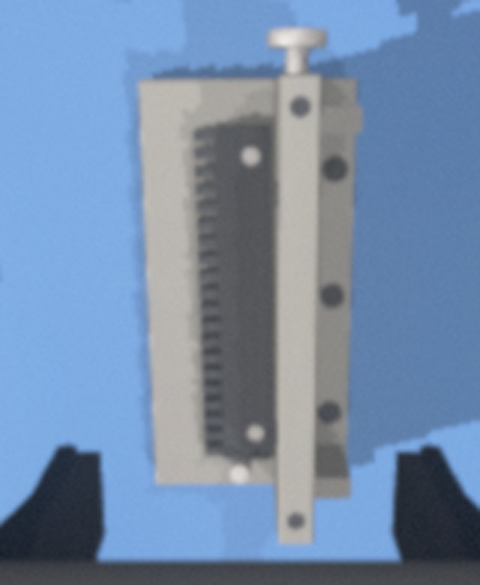

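```bash
python3 - <<'E'
from h import *
w=np.load('w3.npz');C=(w['K'],w['T'])
px=lambda a:np.array(a,float)/3+[170,75]
b,e=fit(C,px([(139,81),(155,485),(280,77),(321,77),(278,543),(313,543)]),[(-75,-37,12),(75,-37,12),(-75,9,58),(-75,21,58),(75,9,58),(75,21,58)],[540,75,-.11]);print(b,'\n',e)
s,e=fit(C,px([(195,130),(207,452),(250,156),(256,433)]),[(-60,-13,8),(60,-13,8),(-50,4,8),(50,4,8)],[540,75,-.11],12);print(s,e)
print(rel(b,s)); print(proj(C,np.array([[*tow(b,p[:2]),p[2]] for p in [(-60,-17,20),(60,-17,20),(60,0,20),(64,-4,26)]]))*3-np.array([170,75])*3)
t=tow(b,(0,2));print(t,t-[555.1,70.05])
E
```

```text
[540.93  72.26  -0.11] 
 [[-0.29 -0.16]
 [ 0.1   0.23]
 [-0.08 -0.44]
 [ 0.33 -0.53]
 [-0.16  0.81]
 [ 0.06  0.74]]
[540.32  69.02  -0.09] [[ 0.54 -1.08]
 [ 0.71  2.06]
 [-0.57  0.14]
 [-0.68 -0.16]]
[-0.27 -3.28  0.01]
[[197.16 126.96]
 [204.83 458.42]
 [250.15 458.15]
 [239.44 474.85]]
[541.15  74.24] [-13.95   4.19]
```

```bash
python3 -m creep '[-0.0175,0.0052,0,0,1, -0.0175,0.0052,-0.05,0,1, -0.0175,0.0052,-0.11,0,1, -0.0175,0.0052,-0.16,0,0.9, -0.0175,0.0052,-0.16,0,0.6, -0.0175,0.0052,-0.16,0,0.3, -0.0175,0.0052,-0.16,0,0.1, -0.0175,0.0052,-0.16,0,-0.05, -0.0175,0.0052,-0.16,0,-0.2, -0.0175,0.0052,-0.16,0,-0.2, -0.0175,0.0052,-0.16,0,-0.2]'; python3 -m creep '[0,0,0,0,-0.05, 0,0,0,0,0.1, 0,0,0,0,0.3, 0,0,0,0,0.3, 0,0,0.06,0,0.3, 0,0,0.12,0,0.3, 0,0,0.16,0,0.3, 0.0175,0,0.16,0,0.3, 0.0175,0,0.16,0,0.3, 0.0175,0,0.16,0,0.3]'
python3 - <<'E'
from h import *
s=state();im=grab_frame('wrist');C=cam('wrist',s);np.savez('w4.npz',im=im,K=C[0],T=C[1])
print(s['time'],s['tcp_pos'],s['ee_rot'])
g=cv2.cvtColor(im,cv2.COLOR_RGB2BGR);x0,y0=170,75
cv2.imwrite('pics/w4.png',cv2.resize(g[y0:y0+195,x0:x0+160],None,fx=3,fy=3,interpolation=2))
E
```

```text
time: 11.45
tcp_pos: [541.3, 74.2, 35.2]
ee_rot: [0.057, 0.998, -0.0, 0.0]
wrist_force: [-1.4, 0.5, 6.1]
width: 0.432
grasp_force: 30.0
time: 12.7
tcp_pos: [554.2, 73.9, 161.4]
ee_rot: [0.057, 0.998, -0.001, -0.001]
wrist_force: [0.8, 1.1, 0.0]
width: 0.648
grasp_force: 0.0
12.7 [554.19  73.94 161.36] [ 0.06  1.   -0.   -0.  ]
```

View pics/w4.png

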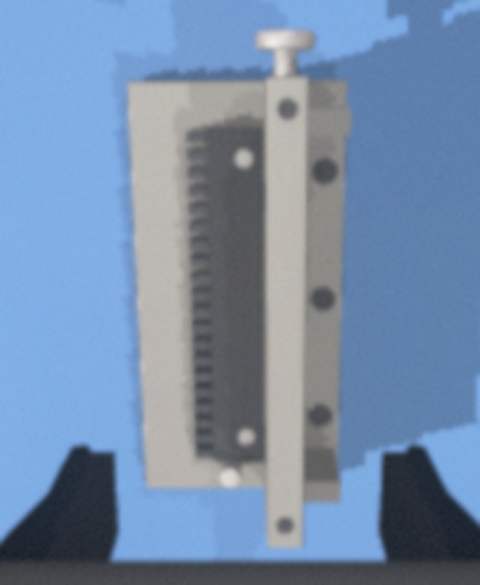

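The strip is flush along the wall and against the pin (230,475 in the crop). Next I'll measure the inspection camera from the enlarged scene and top views, and refit the block.

```bash
python3 - <<'E'
from h import *
w=np.load('w4.npz');C=(w['K'],w['T'])
px=lambda a:np.array(a,float)/3+[170,75]
b,e=fit(C,px([(128,83),(147,487),(266,79),(308,79),(266,547),(301,547)]),[(-75,-37,12),(75,-37,12),(-75,9,58),(-75,21,58),(75,9,58),(75,21,58)],[540,75,-.11]);print(b,abs(e).max())
s,e=fit(C,px([(188,130),(197,455),(244,158),(246,437)]),[(-60,-13,8),(60,-13,8),(-50,4,8),(50,4,8)],[540,75,-.11],12);print(s,rel(b,s))
t=tow(b,(0,15));print(t,(t-[555.1,74.2])/800)
a=cv2.imread('pics/scene0.png')[108:208,70:170];c=cv2.imread('pics/top0.png')[180:260,350:450]
o=np.zeros((500,800,3),np.uint8);o[:400,:400]=cv2.resize(a,None,fx=4,fy=4,interpolation=2);o[:320,400:]=cv2.resize(c,None,fx=4,fy=4,interpolation=2);cv2.imwrite('pics/cam.png',o)
E
```

```text
[540.8   72.08  -0.11] 0.7805046026895184
[540.24  69.7   -0.11] [-0.31 -2.42  0.  ]
[542.42  86.99] [-0.02  0.02]
```

View pics/cam.png

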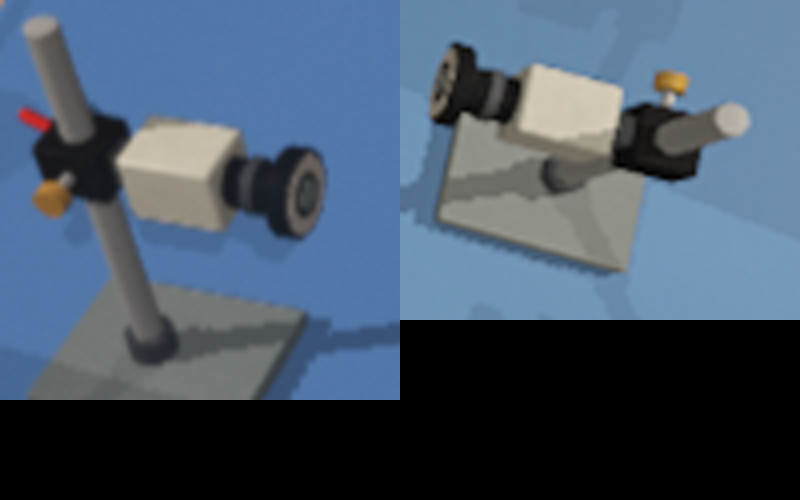

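```bash
python3 - <<'E'
from h import *
S=cam('scene');T=cam('top')
obs=[(S,'s',(43,27),(0,0,306,0)),(T,'t',(732,120),(0,0,306,0)),(S,'s',(308,192),(0,156,0,1)),(T,'t',(444,85),(0,156,0,1)),
(S,'s',(118,160),(25,0,25,2)),(S,'s',(210,168),(25,66,25,2)),(S,'s',(152,117),(-25,0,25,2)),(S,'s',(245,125),(-25,66,25,2)),(S,'s',(137,213),(25,0,-25,2)),(S,'s',(224,230),(25,66,-25,2)),
(T,'t',(538,65),(25,66,25,2)),(T,'t',(622,85),(25,0,25,2))]
def W(p,q):
    x,y,z,k=q;y+=p[4] if k==2 else 0;z+=p[3] if k else 0;c,s=np.cos(p[2]),np.sin(p[2]);return [p[0]+c*x-s*y,p[1]+s*x+c*y,z]
def res(p):
    return np.array([proj(C,W(p,q))[0]-(np.array(u)/4+([70,108] if n=='s' else [250,180])) for C,n,u,q in obs])
r=least_squares(lambda p:res(p).ravel(),[545,-470,-.2,200,30],x_scale=[10,10,.1,10,10],loss='soft_l1')
p=r.x;print(p);print(res(p))
g=W(p,(0,156,0,1));print('glass',g)
for yaw in (p[2],):
    f=np.array(W(p,(0,276,0,1)));tc=np.array(W(p,(0,276+32,0,1)))+[0,0,30];print('focus',f,'tcp',tc)
print('foot edges yaw', [np.degrees(np.arctan2(*(a[1]-a[0])[1::-1]))-90 for a in [at_z(T,np.array([(625,270),(440,218)])/4+[250,180],16)]])
E
```

```text
[ 545.19 -465.11   -0.22  202.51   40.56]
[[-0.73 -0.73]
 [-0.21  0.11]
 [-0.14 -0.45]
 [-1.02 -0.13]
 [-0.93 -0.58]
 [ 0.14  1.48]
 [-0.3  -2.1 ]
 [-0.1  -0.27]
 [-0.7   0.75]
 [ 0.91  0.57]
 [-2.43 -0.61]
 [ 0.14  0.74]]
glass [np.float64(579.5191216932208), np.float64(-312.93340971761756), np.float64(202.505212389478)]
focus [ 605.92 -195.87  202.51] tcp [ 612.96 -164.66  232.51]
foot edges yaw [np.float64(-12.978116874291615)]
```

```bash
python3 -m creep '[-0.0159,0.016,0,0,-0.3, -0.0159,0.016,-0.05,0,-0.3, -0.0159,0.016,-0.1,0,-0.3, -0.0159,0.016,-0.13,0,-0.3, -0.0159,0.016,-0.146,0,-0.3, -0.0159,0.016,-0.146,0,-0.3, -0.0159,0.016,-0.146,0,-0.5, -0.0159,0.016,-0.146,0,-0.65, -0.0159,0.016,-0.146,0,-0.9, -0.0159,0.016,-0.146,0,-0.9, -0.0159,0.016,-0.146,0,-0.9]'
```

```text
time: 14.12
tcp_pos: [542.7, 87.1, 46.7]
ee_rot: [0.057, 0.998, 0.0, 0.0]
wrist_force: [-1.6, -0.5, 6.5]
width: 0.134
grasp_force: 30.0
```

```bash
python3 -m creep '[0,0,0.003,0,-0.9, 0,0,0.01,0,-0.9, 0,0,0.02,0,-0.9, 0,0,0.035,0,-0.9, 0,0,0.055,0,-0.9, 0,0,0.08,0,-0.9, 0,0,0.105,0,-0.9, 0,0,0.13,0,-0.9, 0,0,0.155,0,-0.9, 0,0,0.18,0,-0.9, 0,0,0.2,0,-0.9, 0,0,0.217,0,-0.9, 0,0,0.228,0,-0.9, 0,0,0.233,0,-0.9, 0,0,0.233,0,-0.9]'
```

```text
time: 16.0
tcp_pos: [542.3, 87.0, 232.3]
ee_rot: [0.057, 0.998, -0.0, -0.0]
wrist_force: [-0.0, 0.7, -5.8]
width: 0.136
grasp_force: 30.0
```

```bash
python3 -m creep '[0.001,-0.004,0,-0.001,-0.9, 0.004,-0.013,0,-0.002,-0.9, 0.008,-0.027,0,-0.003,-0.9, 0.013,-0.046,0,-0.005,-0.9, 0.019,-0.069,0,-0.008,-0.9, 0.026,-0.094,0,-0.011,-0.9, 0.034,-0.12,0,-0.014,-0.9, 0.041,-0.146,0,-0.017,-0.9, 0.048,-0.172,0,-0.02,-0.9, 0.055,-0.198,0,-0.023,-0.9, 0.062,-0.223,0,-0.026,-0.9, 0.068,-0.246,0,-0.028,-0.9, 0.074,-0.266,0,-0.03,-0.9, 0.079,-0.283,0,-0.032,-0.9, 0.083,-0.296,0,-0.033,-0.9, 0.086,-0.306,0,-0.034,-0.9, 0.088,-0.312,0,-0.035,-0.9, 0.088,-0.3146,0,-0.035,-0.9, 0.088,-0.3146,0,-0.035,-0.9]'
python3 - <<'E'
from h import *
s=state();print(s['time'],s['tcp_pos'],s['ee_rot'])
o=np.zeros((600,800,3),np.uint8)
for n,(x,y,w,h),pos in [('scene',(70,90,130,100),(0,0)),('top',(300,170,130,80),(0,400)),('wrist',(150,60,200,200),(300,400))]:
    im=cv2.cvtColor(grab_frame(n),cv2.COLOR_RGB2BGR);cv2.imwrite(f'pics/f_{n}.png',im)
    if n=='wrist': C=cam('wrist',s);np.savez('w5.npz',K=C[0],T=C[1])
sc=cv2.imread('pics/f_scene.png')[100:200,70:220];tp=cv2.imread('pics/f_top.png')[170:250,280:430];wr=cv2.imread('pics/f_wrist.png')[40:240,60:360]
o=np.zeros((600,800,3),np.uint8)
o[:267,:400]=cv2.resize(sc,(400,267),interpolation=2);o[:213,400:]=cv2.resize(tp,(400,213),interpolation=2);o[270:600,:495]=cv2.resize(wr,(495,330),interpolation=2)
cv2.imwrite('pics/f.png',o)
E
```

```text
time: 18.38
tcp_pos: [612.7, -164.5, 232.5]
ee_rot: [0.112, 0.994, 0.0, -0.0]
wrist_force: [-0.3, -0.0, -6.3]
width: 0.133
grasp_force: 30.0
18.375 [ 612.71 -164.49  232.45] [ 0.11  0.99  0.   -0.  ]
```

View pics/f.png

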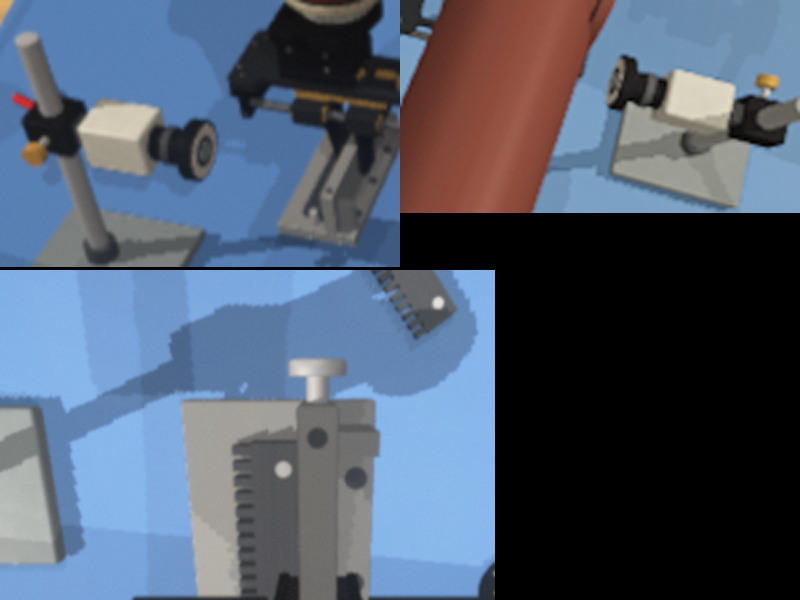

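```bash
python3 - <<'E'
from h import *
w=np.load('w5.npz');C=(w['K'],w['T']);S=cam('scene')
u=lambda a:(np.array(a,float)-[0,270])/1.65+[60,40]
E=at_z(C,u([(40,405),(63,562)]),16);print('foot front edge',E,np.arctan2(*(E[1]-E[0])[1::-1]))
# expected block pose: TCP at block (0.,15,46), z=46 ref -> underside 186.5
yaw=-.222;z0=186.5
c,s=np.cos(yaw),np.sin(yaw);o=np.array([612.8,-164.6])-[-s*15,c*15]
b=np.r_[o,yaw]
pts=[(-75,-37,12),(75,-37,12),(75,37,12),(75,9,58),(75,21,58),(60,-17,20)]
Wp=np.array([[*tow(b,q[:2]),q[2]+z0] for q in pts])
print('scene pred (crop)',(proj(S,Wp)-[70,100])*400/150)
print('wrist pred (crop)',((proj(C,Wp[:1])-[60,40])*1.65+[0,270]))
e=np.array([*tow(b,(0,-17)),z0+16]);print('slot edge',e)
E
```

```text
foot front edge [[ 501.71 -357.06   16.  ]
 [ 626.65 -388.86   16.  ]] -0.24920900219512684
scene pred (crop) [[330.08 117.63]
 [275.16 222.41]
 [352.76 236.23]
 [317.44 194.23]
 [330.48 196.48]
 [300.66 208.47]]
wrist pred (crop) [[179.57 402.04]]
slot edge [ 605.75 -195.81  202.5 ]
```

```bash
python3 - <<'E'
import cv2
a=cv2.imread('pics/f_scene.png')[105:205,85:225];cv2.imwrite('pics/fs.png',cv2.resize(a,None,fx=5.7,fy=5.7,interpolation=2))
E
```

```text
(no output)
```

View pics/fs.png

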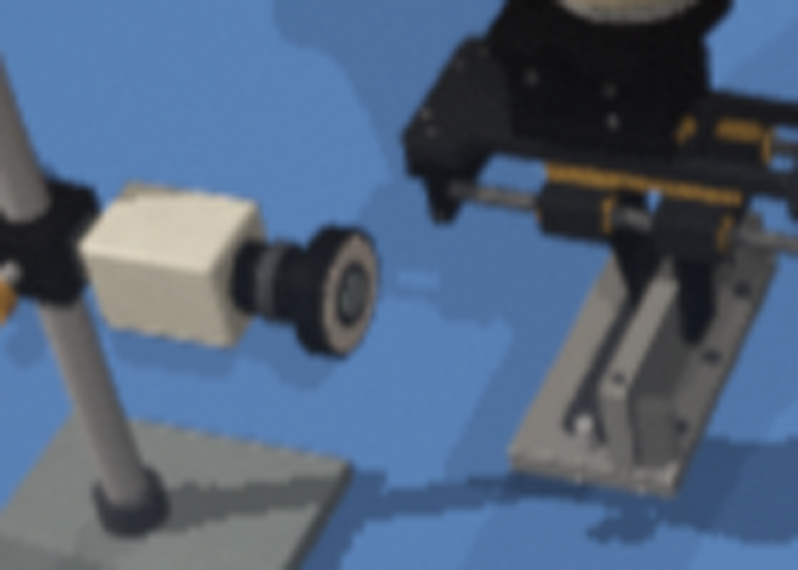

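```bash
python3 - <<'E'
from h import *
S=cam('scene');yaw=-.222;z0=186.5
c,s=np.cos(yaw),np.sin(yaw);b=np.r_[np.array([612.8,-164.6])-[-s*15,c*15],yaw]
pts=[(75,-37,12),(75,37,12),(75,9,58),(75,21,58),(64,-4,26)]
obs=np.array([(513,452),(676,485),(603,392),(628,398),(585,425)])/5.7+[85,105]
Wp=np.array([[*tow(b,q[:2]),q[2]+z0] for q in pts])
d=obs-proj(S,Wp);print(d);m=d.mean(0)
g=np.array([579.5,-312.9,202.5]);go=np.array((353,293))/5.7+[85,105]
print('mean',m,'glass obs-pred',go-proj(S,g)[0],proj(S,[g+[0,0,5],g+[5,0,0],g+[0,5,0]])-proj(S,g))
E
```

```text
[[1.81 0.89]
 [1.31 1.5 ]
 [1.75 0.94]
 [1.25 1.14]
 [0.66 1.12]]
mean [1.36 1.12] glass obs-pred [0.06 0.86] [[-0.35 -1.46]
 [-0.37  1.31]
 [ 1.94  0.02]]
```

```bash
python3 -m creep '[-0.0003,-0.001,0,-0.0005,-0.9, -0.0006,-0.003,0,-0.001,-0.9, -0.0006,-0.003,0,-0.001,-0.9, -0.0006,-0.003,0,-0.001,-0.9, -0.0006,-0.003,0,-0.001,-0.9]' && python3 -c "
from station import *
print(finish_job())"
```

```text
time: 19.15
tcp_pos: [612.3, -167.1, 232.4]
ee_rot: [0.113, 0.994, 0.0, -0.0]
wrist_force: [0.6, 0.8, -5.4]
width: 0.14
grasp_force: 30.0
the job is handed in; nothing more can be done
None
```

I pushed the strip home, lifted the block by its wall and handed the job in at about 19 s, holding it level and steady at my estimate of the focus point. `finish_job` gave no verdict. My position checks put the slotted edge within a few mm of the focus, the strip last measured about 0.3 mm (x) and 1.6 mm (y) from home before the lift, and after that I only saw it still against the wall in a picture.

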